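# Stand the slumped book back up and close the row with the bookend

## Task

The last book has slumped and leans with its top against the row. First push its foot in with the fingertips until it stands upright, flat against the row and still lined up with it; then push the wooden bookend along the table until it sits snug and square against the book. Only push: do not pick up, lift or knock over the book or the bookend, leave the paper roll, stamp and glue stick alone, and finish clear of everything.

Things in the scene. Friction and masses are not known exactly. Their poses are not given: they have to be found in the camera images.
- row: Row of four standing books in a steel stand; fixed. 124 mm long (y), 150 mm deep (x -75 to +75 mm), 185 to 205 mm tall, the end book next to the leaning one 202 mm. Origin: at table level in the middle of the row's flat outer end face. z up; +y points out of that face towards the leaning book and the bookend; the row lies at y < 0.
- book: Loose blue hardcover, 130 mm deep (x), 30 thick (y), 170 tall (z), 0.35 to 0.7 kg. Origin: centre of its underside; z to its top, +y to its outer cover. It leans 0.3 to 0.42 rad, top edge on the row's end face, standing on its row-side bottom edge 50 to 70 mm from it. Flush and upright, its origin is at y = 15 mm in the row's frame, its outer cover at 30. Pushed low its foot slides in (3 to 15 N).
- book_foot (a point): Middle of the book's outer bottom edge (15 mm in +y from the book's origin); about 10 mm above the table while it leans. Push on the outer cover just above it.
- bookend: Loose L-shaped wooden bookend, 0.45 to 0.8 kg, 110 mm wide (x): upright 20 mm thick, 100 tall, its flat face (y = 0) towards the book; behind it (y = 20 to 100) a heel block 36 high. Origin: underside, below the middle of the flat face; +y away from the book, z up. Starts 250 to 300 mm from the row's end face, turned up to 0.12 rad. Pushed low it slides (2 to 10 N), pushed high it tips.
- bookend_heel (a point): Middle of the rear end face of the bookend's heel (100 mm in +y from the bookend's origin, 18 mm above the table when it stands flat): the place to push.
- paper_roll: Bystander: white paper roll standing, 100 mm diameter, 100 mm tall; origin at the centre of its underside.
- stamp: Bystander: wooden rubber stamp, 44 mm diameter, 74 mm tall; origin at the centre of its underside.
- glue: Bystander: glue stick standing, 30 mm diameter, 88 mm tall; origin at the centre of its underside.
Mind the look-alikes: they are no part of the job. Leave any red look-alike of the book alone. Of the things that look like the bookend, take the one that is farthest to the robot's left at the start.

How it is judged:
By the outcome, as a careful person would: the job done as asked, in the order asked, and still so for the second after the job is handed in, with the robot touching nothing.
It also fails if it takes over 54 s, if anything falls off the work surface, if the arm or the gripper's body presses on something with over 40 N, if the wrist force passes 120 N, or if a joint passes its speed limit or range.

## Robot

A 6-joint arm with a two-finger parallel gripper is mounted at the origin on the work surface. World frame = base frame: x ahead of the robot, y to its left, z up, the work surface at z = 0. Lengths are in m, angles in rad, forces in N, time in s.
With the tool pointing down it reaches from about 0.375 to 0.825 m from the base axis. Payload 5.5 kg.
Tool frame: the origin (TCP) lies at the very end of the fingers, on their centre line; the grasp point (between the pads) lies 19 mm behind it; z points along the fingers, y is the line along which they close (so a half turn about z gives the same grasp; the last joint's range is limited). The gripper opens to 85 mm and grips with 20 to 120 N. Pads are 22 mm wide; open, the fingers measure 114 mm over their backs; the gripper's body (76 mm by 85 mm) begins 54 mm behind the grasp point. The pads swing forward as they close: fully open they stand 13 mm farther back than shut.
Start: joints at [-1.328, 0.314, -0.047, 1.21, 0, 1.571], TCP at [0.144, -0.582, 0.231] pointing down, gripper open.
Joint ranges: [-2.67, 2.67], [-0.69, 1.73], [-1.03, 1.25], [-2.08, 2.16], [-1.42, 1.45], [-3.14, 3.14]. Speed limits (rad/s): [2.39, 2.39, 3.01, 3.14, 3.14, 3.14].

## Interface

Orientations are given as [roll, pitch, yaw] about the fixed x, y, z axes, in that order (R = Rz(yaw) Ry(pitch) Rx(roll)).
In Python, from cell import manip, eyes, order, nets gives the robot as it stands. The module is installed in compiled form; this text tells all that it offers.
- The arm moves only by the tool drive_tool, never from a script. Its argument "steps" is a list of rows, each a list of 3 entries, a list of its own where there are three numbers: the shift along the world's x, y, z in mm, then the turn, a rotation vector about the world's x, y, z in degrees, then the closure, from 0 (fully open) to 1 (shut). A call has exactly 10 rows; each row shifts and turns the commanded pose from where the row before left it; what a row does not reach is not made up. A row lasts 1/10 s, in which the tool goes at most 50 mm and 8.59 degrees, less where a joint would pass 70% of its speed; a pose out of reach is approached as far as the arm can. A call is refused whole if a number of a shift passes 50 or a number of a turn 8.59, either way. A call with a gripper value outside its range is refused whole. The fingers move at their own pace and stop on an object; the grip force is fixed at half the most. Time passes only in rows, so rows that do not move let the fingers close, or fill a call up. It gives the time, the measured TCP pose, the force, the opening and the grip force at its end, in the units of the state.
- manip.get_state(): the state, without advancing time (a new reading comes with each control period).
- eyes.snapshot(name): name is "scene" or "top" or "wrist"; returns a dict with "img" (400x640x3 uint8, blue, green, red), "depth" (400x640 float32, m along the optical axis (not along the pixel's ray), 0 where there is no reading), "fx", "fy", "cx", "cy" (pixels), "R" (3x3) and "t" (3): a world point X has camera coordinates R X + t. Camera axes: x right, y down, z forward; pixel columns grow to the right and rows downward; lengths in m; the calibration is good to about 2 mm. A picture is of the moment at which its call begins.
- order.job_done(): hands the job in; it is judged then, once.
Trained networks look in the newest picture that a camera, given by its name, has taken for a name from the list of things; names that differ only in an ending like _2 or _b are one class to them, and where a whole thing is asked for, a point or a joint stands for the part that bears it (a point fixed in the world has none). Each returns a list of dicts, best first, with "score" (0 to 1); they miss things now and then, are a little off and sometimes report something else, mostly with a low value. They report only what shows in the picture. A call takes as long as a camera call. They do not tell look-alikes from the thing itself.
- nets.trace(camera, thing): "region" (400x640 bool, what is visible of it) and "at" ([column, row] in pixels, amid what is visible of it).
The state is a dict: "clock": time; "joint_pos": joint angles; "joint_vel": joint speeds; "joint_efforts": joint torques, N m; "ee_pos": TCP position; "tcp_rot": TCP orientation; "force": force on the tool from outside, world axes, zero at the start; "moment": the same for the moment, N m; "finger_gap": finger opening in m; "grasp_force": force on a finger pad.
Only numpy, scipy, OpenCV 4.12 (cv2) and the standard library are available. Lean on these libraries where they do the work, as an engineer would, in place of code of your own. Each camera call takes 0.05 s, during which the arm holds its last target. There are 200 camera calls.

## Working session

There is one attempt and no reset: what is moved stays moved. The work goes in short steps, Python scripts to look and compute and a tool call to move; the robot and the scene stay as the last step left them, time stands still between calls to the robot, and variables do not carry over. Pictures are saved under pics/ and viewed, at most 10 in all, crops included, and the job is handed in when it is done.

Besides the shell and the picture viewer there is one more tool, called after ">>>" by a JSON object that holds its "api" and its "payload", one argument or row to a line. drive_tool: Moves the arm, as the interface text tells. Its arguments: {"type":"object","properties":{"steps":{"type":"array"}},"required":["steps"]}

```bash
mkdir -p pics; cat > h.py <<'E'
from cell import manip, eyes, order, nets
import numpy as np, cv2
def cloud(s):
    v,u=np.mgrid[:400,:640]; d=s["depth"]
    P=np.stack([(u-s["cx"])/s["fx"]*d,(v-s["cy"])/s["fy"]*d,d],-1)
    W=(P-s["t"])@s["R"]; W[d<=0]=np.nan
    return W
def pix(s,X):
    c=s["R"]@np.array(X)+s["t"]; return [c[0]/c[2]*s["fx"]+s["cx"],c[1]/c[2]*s["fy"]+s["cy"]]
E
python3 - <<'E'
from h import *
st=manip.get_state(); print(st["clock"],st["ee_pos"],st["tcp_rot"],st["finger_gap"])
ims=[]
for c in ["scene","top"]:
    s=eyes.snapshot(c); np.savez(f"{c}0.npz",**s); W=cloud(s)
    im=s["img"].copy(); cv2.imwrite(f"pics/{c}0.png",im)
    for th in ["row","book","bookend","book_foot","bookend_heel","paper_roll","stamp","glue"]:
        for r in nets.trace(c,th):
            if r["score"]<.3: continue
            p=W[r["region"]]; p=p[~np.isnan(p[:,0])]
            print(c,th,round(r["score"],2),np.round(r["at"]),r["region"].sum(),np.round(np.percentile(p,2,0),3),np.round(np.percentile(p,98,0),3) if len(p) else 0)
E
```

```text
0.0 [ 0.1441303  -0.58181603  0.23044496] [-3.13986265e+00  1.17331364e-05  2.42832316e-01] 0.08528299280041289
scene row 0.8 [232. 207.] 6381 [ 0.499 -0.483  0.001] [ 0.648 -0.279  0.204]
scene row 0.41 [322. 236.] 319 [ 0.668 -0.172  0.003] [ 0.691 -0.146  0.09 ]
scene book 0.97 [267. 148.] 697 [ 0.265 -0.381  0.021] [ 0.4   -0.223  0.034]
scene book 0.76 [282. 191.] 1083 [ 0.487 -0.283  0.012] [ 0.61  -0.197  0.168]
scene bookend 0.81 [179. 178.] 1957 [ 0.343 -0.583  0.003] [ 0.465 -0.451  0.102]
scene bookend 0.71 [374. 184.] 1523 [ 0.444 -0.021  0.001] [0.553 0.085 0.102]
scene book_foot 0.86 [266. 148.] 796 [ 0.229 -0.38  -0.001] [ 0.482 -0.221  0.164]
scene bookend_heel 0.9 [179. 176.] 1946 [ 0.341 -0.582  0.004] [ 0.465 -0.451  0.102]
scene bookend_heel 0.73 [373. 182.] 1432 [ 0.446 -0.021  0.008] [0.553 0.081 0.102]
scene bookend_heel 0.56 [228. 206.] 6318 [ 0.5   -0.482  0.001] [ 0.648 -0.28   0.204]
scene paper_roll 0.73 [251. 269.] 2242 [ 0.701 -0.38   0.009] [ 0.792 -0.29   0.103]
scene stamp 0.76 [372. 218.] 295 [ 0.605 -0.032  0.002] [0.643 0.008 0.074]
scene glue 0.65
[... 239 characters left out ...]
.] 3856 [ 0.266 -0.385  0.018] [ 0.392 -0.221  0.034]
top bookend 0.75 [472. 255.] 2268 [ 0.331 -0.581  0.001] [ 0.46  -0.448  0.102]
top bookend 0.66 [249. 212.] 1911 [ 0.439 -0.018  0.02 ] [0.545 0.084 0.102]
top book_foot 0.93 [366. 194.] 2932 [ 0.476 -0.292  0.001] [ 0.604 -0.194  0.168]
top book_foot 0.76 [385. 283.] 3842 [ 0.266 -0.385  0.008] [ 0.393 -0.221  0.034]
top bookend_heel 0.67 [252. 216.] 1942 [ 0.439 -0.018  0.003] [0.547 0.083 0.102]
top bookend_heel 0.61 [476. 259.] 2087 [ 0.333 -0.573  0.014] [ 0.457 -0.448  0.102]
top paper_roll 0.57 [401. 115.] 1816 [ 0.692 -0.375  0.006] [ 0.785 -0.285  0.104]
top glue 0.66 [326. 137.] 172 [ 0.661 -0.166  0.02 ] [ 0.686 -0.142  0.092]
```

View pics/scene0.png

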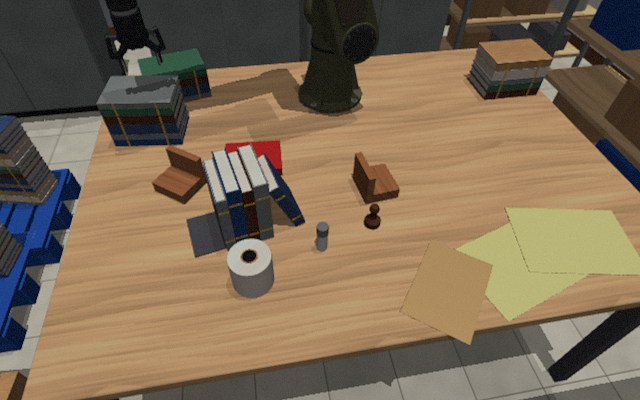

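View pics/top0.png

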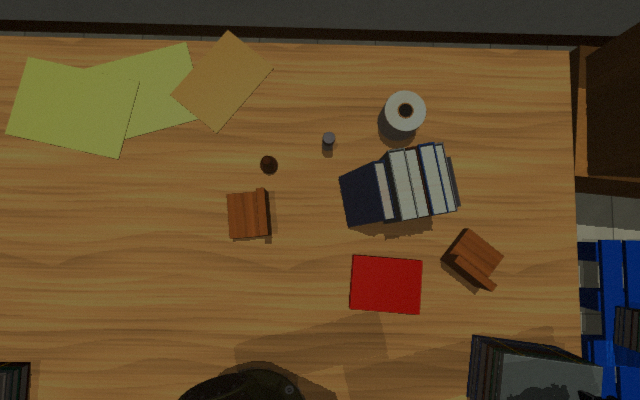

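```bash
python3 - <<'E'
from h import *
s=dict(np.load("top0.npz")); W=cloud(s)
im=cv2.resize(s["img"][150:270,190:430],None,fx=3,fy=3,interpolation=cv2.INTER_CUBIC); cv2.imwrite("pics/crop.png",im)
print("cam",-s["R"].T@s["t"], s["fx"])
def sel(lo,hi,W): return W[np.all((W>lo)&(W<hi),-1)]
def rect(p):
    r=cv2.minAreaRect((p[:,:2]*1000).astype(np.float32)); return [np.round(x,1) for x in cv2.boxPoints(r)],np.round(r[1],1),np.round(r[2],2)
for c in ["scene","top"]:
    W=cloud(dict(np.load(f"{c}0.npz")))
    print(c)
    print("row top",rect(sel([.44,-.5,.18],[.7,-.2,.22],W)))
    print("bookend top",rect(sel([.42,-.05,.095],[.6,.12,.11],W)))
    print("heel top",rect(sel([.42,-.05,.03],[.6,.12,.042],W)))
    # book outer cover plane fit
    p=sel([.46,-.27,.03],[.63,-.17,.16],W)
    for _ in range(5):
        m=p.mean(0); n=np.linalg.svd(p-m,full_matrices=False)[2][2]; n*=np.sign(n[1]); e=(p-m)@n; p=p[abs(e)<.004]
    print("book cover n",n.round(3),m.round(3),len(p), "x range",np.percentile(p[:,0],[1,99]).round(3), "yaw",np.arctan2(-n[0],n[1]), "lean",np.arcsin(n[2]))
    zz=p[:,2]; print("y at z=.01", m[1]-(n[2]*(.01-m[2]))/n[1])
    # row end face
    p=sel([.46,-.31,.172],[.66,-.27,.21],W); print("face", np.percentile(p[:,1],[50,99]).round(4) if len(p) else 0)
E
```

```text
cam [ 0.44243685 -0.11084076  1.01735437] 401.01243399780054
scene
row top ([array([ 477. , -304.1], dtype=float32), array([ 501.6, -425.5], dtype=float32), array([ 651.2, -395.2], dtype=float32), array([ 626.6, -273.8], dtype=float32)], array([152.6, 123.9]), np.float64(11.44))
bookend top ([array([442.2,  -3.3], dtype=float32), array([444.7, -23.9], dtype=float32), array([555.7, -10.7], dtype=float32), array([553.3,   9.9], dtype=float32)], array([111.9,  20.7]), np.float64(6.78))
heel top ([array([429.8,  75.9], dtype=float32), array([441.4, -24. ], dtype=float32), array([555.6, -10.8], dtype=float32), array([544. ,  89.1], dtype=float32)], array([115. , 100.6]), np.float64(6.6))
book cover n [-0.036  0.917  0.398] [ 0.567 -0.237  0.1  ] 221 x range [0.496 0.609] yaw 0.038864392437776424 lean 0.40899887342783803
y at z=.01 -0.19814287594774746
face [-0.2974 -0.276 ]
top
row top ([array([ 476.4, -300.8], dtype=float32), array([ 501.2, -423.8], dtype=float32), array([ 648.2, -394.2], dtype=float32), array([ 623.5, -271.2], dtype=float32)], array([150. , 125.4]), np.float64(11.39))
bookend top ([array([ 4.41e+02, -1.00e-01], dtype=float32), array([443.3, -20.2], dtype=float32), array([551.5,  -8. ], dtype=float32), array([549.3,  12.1], dtype=float32)], array([108.9,  20.2]), np.float64(6.41))
heel top ([array([432.1,  79.5], dtype=float32), array([443.2, -20.2], dtype=float32), array([552.4,  -8. ], dtype=float32), array([541.3,  91.7], dtype=float32)], array([109.9, 100.3]), np.float64(6.35))
book cover n [-0.184  0.907  0.378] [ 0.536 -0.233  0.1  ] 1739 x range [0.473 0.6  ] yaw 0.20004092372702637 lean 0.38756909560772357
y at z=.01 -0.19534328105373655
face [-0.2964 -0.2733]
```

The scene view shows the row at (235,195) with the blue book leaning on it at (285,195). The top view shows the same book at (360,197). The red look-alike lies flat at (385,284) in the top view. Two things look like the bookend: one at top (249,212) / scene (374,184), and one at top (472,258) / scene (179,178). The first has the larger y (about 0.03 against -0.51), so it is farthest to the robot's left and is the one meant. I'll confirm it in a crop.

View pics/crop.png

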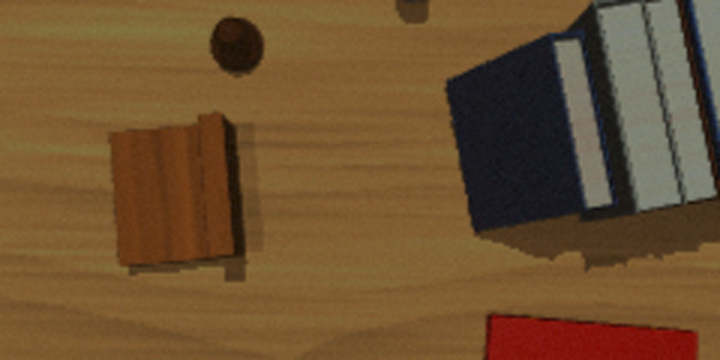

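```bash
cat >> h.py <<'E'
A=0.199; O=np.array([.551,-.2875,0]); 
RM=np.array([[np.cos(A),np.sin(A),0],[-np.sin(A),np.cos(A),0],[0,0,1]])
def torow(W): return (W-O)@RM.T
def report(snap=True,cams=("top","scene")):
    for c in cams:
        s=eyes.snapshot(c) if snap else dict(np.load(f"{c}0.npz")); W=torow(cloud(s)); im=s["img"].astype(int)
        blue=(im[...,0]>im[...,2]+8)
        def sel(lo,hi,m=True): 
            k=np.all((W>lo)&(W<hi),-1)&m; return W[k]
        f=lambda p:np.round(p*1000,1)
        p=sel([-.1,.005,.02],[.1,.12,.175]); 
        if len(p)>20: print(c,"book x",f(np.percentile(p[:,0],[1,99])),"y",f(np.percentile(p[:,1],[1,99])),"z",f(np.percentile(p[:,2],[1,99])),len(p))
        p=sel([-.1,-.01,.16],[.1,.12,.178])
        if len(p)>20:
            r=cv2.minAreaRect((p[:,:2]*1000).astype(np.float32)); print("  booktop rect",np.round(r[0],1),np.round(r[1],1),round(r[2],2))
        for lo,hi,n in ([.093,.11,"be top"],[.03,.042,"heel top"]):
            p=sel([-.12,.04 if n[0]=="h" else .02,lo],[.12,.42,hi])
            if len(p)>20:
                r=cv2.minAreaRect((p[:,:2]*1000).astype(np.float32)); print("  ",n,np.round(r[0],1),np.round(r[1],1),round(r[2],2),len(p))
E
python3 - <<'E'
from h import *
report(False)
s=dict(np.load("top0.npz"));W=torow(cloud(s))
k=np.all((W>[-.1,.005,.02])&(W<[.1,.12,.165]),-1)
for a,b in [(.02,.04),(.06,.08),(.1,.12),(.14,.165)]:
    q=W[k&(W[...,2]>a)&(W[...,2]<b)]; print(a,len(q),np.percentile(q,[1,99],0).round(4).tolist())
print(torow(np.array(manip.get_state()["ee_pos"])))
for n in ([.625,-.012,0],[.673,-.155,0],[.74,-.33,0]): print(torow(np.array(n)))
E
```

```text
top book x [-66.5  60.5] y [ 6.  88.2] z [ 22.1 169. ] 2579
  booktop rect [-0.9 16.2] [147.5  32.8] 0.0
   be top [  5.1 173.4] [251.2 129.5] 86.28 662
   heel top [ 27.9 224.5] [305.2 169.5] 85.84 1481
scene book x [-64.4  64.3] y [ 6.9 84.6] z [ 22. 169.] 1086
  booktop rect [ 6.4 19.6] [ 34.6 147.6] 80.65
   be top [  6.9 160.9] [271.5 125.7] 87.97 328
   heel top [  8.7 213.3] [324.4 133.2] 86.22 706
0.02 215 [[-0.0665, 0.0803, 0.0203], [0.0603, 0.0901, 0.0398]]
0.06 243 [[-0.0667, 0.0639, 0.0603], [0.0597, 0.0731, 0.0798]]
0.1 279 [[-0.066, 0.0475, 0.1003], [0.0601, 0.0572, 0.1197]]
0.14 914 [[-0.066, 0.0053, 0.1409], [0.0603, 0.0406, 0.1647]]
[-0.45701387 -0.20867571  0.2313215 ]
[0.12700296 0.25543394 0.        ]
[0.14578611 0.105767   0.        ]
[ 0.17686825 -0.0790245   0.        ]
```

>>> {"api": "drive_tool", "payload": {
  "steps": [
    [[0, 0, 30], [0, 0, 0], 0.3],
    [[0, 0, 35], [0, 0, 0], 0.3],
    [[0, 0, 35], [0, 0, 8], 0.3],
    [[20, 20, 10], [0, 0, 8], 0.3],
    [[25, 30, 0], [0, 0, 8], 0.3],
    [[25, 35, 0], [0, 0, 8], 0.3],
    [[25, 35, 0], [0, 0, 8], 0.3],
    [[25, 35, 0], [0, 0, 8], 0.3],
    [[25, 35, 0], [0, 0, 8], 0.3],
    [[25, 35, 0], [0, 0, 8], 0.3]
  ]
}}

```text
clock: 1.9
ee_pos: [0.3149, -0.3559, 0.3415]
tcp_rot: [3.141, 0.0, 1.365]
force: [-0.4, -0.0, -0.6]
finger_gap: 0.0601
grasp_force: 0.0
```

>>> {"api": "drive_tool", "payload": {
  "steps": [
    [[20, 35, 0], [0, 0, 8], 0.3],
    [[20, 35, 0], [0, 0, 8], 0.3],
    [[20, 35, 0], [0, 0, 7.5], 0.3],
    [[25, 30, 0], [-7.84, -1.58, 0], 0.3],
    [[25, 25, 0], [-7.84, -1.58, 0], 0.3],
    [[25, 15, 0], [-7.84, -1.58, 0], 0.3],
    [[25, 0, 0], [-7.84, -1.58, 0], 0.3],
    [[25, 0, 0], [-7.84, -1.58, 0], 0.3],
    [[15, 0, 0], [0, 0, 0], 0.3],
    [[12, 0, 0], [0, 0, 0], 0.3]
  ]
}}

```text
clock: 2.9
ee_pos: [0.5271, -0.1815, 0.3409]
tcp_rot: [-3.14, 0.696, 1.773]
force: [-0.2, -0.2, 0.3]
finger_gap: 0.0599
grasp_force: 0.0
```

```bash
python3 - <<'E'
from h import *
from scipy.spatial.transform import Rotation as Ro
st=manip.get_state(); print(np.round(st["joint_pos"],2)); R=Ro.from_euler("xyz",st["tcp_rot"]).as_matrix(); print((RM@R).round(3)); print(torow(st["ee_pos"])*1000, st["force"])
E
```

```text
[ 0.05  0.06 -0.29  1.11 -0.69  1.38]
[[-0.003  1.     0.   ]
 [ 0.768  0.002 -0.641]
 [-0.641 -0.002 -0.768]]
[ -2.47317182 108.60649678 340.85369828] [-0.22920208 -0.18503398  0.28910365]
```

>>> {"api": "drive_tool", "payload": {
  "steps": [
    [[0, 0, -30], [0, 0, 0], 0.3],
    [[0, 0, -45], [0, 0, 0], 0.3],
    [[0, 0, -45], [0, 0, 0], 0.3],
    [[0, 0, -45], [0, 0, 0], 0.3],
    [[0, 0, -45], [0, 0, 0], 0.3],
    [[0, 0, -45], [0, 0, 0], 0.3],
    [[0, 0, -35], [0, 0, 0], 0.3],
    [[0, 0, -20], [0, 0, 0], 0.3],
    [[0, 0, -12], [0, 0, 0], 0.3],
    [[0, 0, -6], [0, 0, 0], 0.3]
  ]
}}

```text
clock: 3.9
ee_pos: [0.5266, -0.1837, 0.0129]
tcp_rot: [-3.142, 0.697, 1.767]
force: [0.4, -1.0, 0.0]
finger_gap: 0.0597
grasp_force: 0.0
```

```bash
python3 - <<'E'
from h import *
st=manip.get_state(); print(torow(st["ee_pos"])*1000, st["force"])
ims=[]
for c in ["scene","wrist"]:
    s=eyes.snapshot(c); ims.append(cv2.resize(s["img"][110:280,200:440],(720,510)) if c=="scene" else s["img"])
cv2.imwrite("pics/a1.png",ims[0])
E
```

```text
[ -3.36103605 106.55101652  12.93822035] [ 0.35613868 -0.95076414  0.00374282]
```

View pics/a1.png

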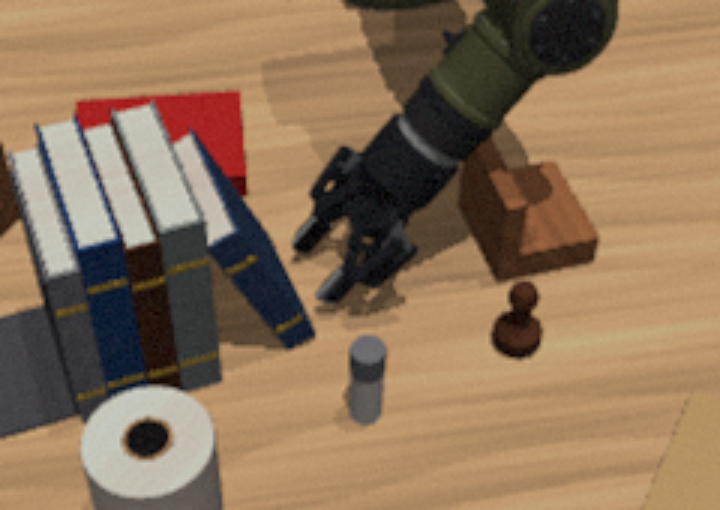

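The crop shows both fingertips, at (305,245) and (330,290), just outside the book's foot. The bookend at (540,220) is clear of the arm. I'll start the push.

>>> {"api": "drive_tool", "payload": {
  "steps": [
    [[0.8, -4, 0], [0, 0, 0], 0.3],
    [[0.8, -4, 0], [0, 0, 0], 0.3],
    [[0.8, -4, 0], [0, 0, 0], 0.3],
    [[0.8, -4, 0], [0, 0, 0], 0.3],
    [[0.8, -4, 0], [0, 0, 0], 0.3],
    [[0.8, -4, 0], [0, 0, 0], 0.3],
    [[0.8, -4, 0], [0, 0, 0], 0.3],
    [[0.8, -4, 0], [0, 0, 0], 0.3],
    [[0.8, -4, 0], [0, 0, 0], 0.3],
    [[0.8, -4, 0], [0, 0, 0], 0.3]
  ]
}}

```text
clock: 5.0
ee_pos: [0.5341, -0.2228, 0.0131]
tcp_rot: [-3.141, 0.698, 1.77]
force: [-0.8, 3.2, -0.9]
finger_gap: 0.06
grasp_force: 1.2
```

```bash
python3 - <<'E'
from h import *
st=manip.get_state(); print(torow(st["ee_pos"])*1000, RM@st["force"])
s=eyes.snapshot("top");W=torow(cloud(s)); b=nets.trace("top","book")
for r in b:
    q=W[r["region"]];q=q[~np.isnan(q[:,0])]
    print(r["score"],r["at"],np.percentile(q,[2,50,98],0).round(4).tolist())
    for z in (.03,.07,.11,.15): 
        t=q[abs(q[:,2]-z)<.01]; 
        if len(t): print(z,len(t),np.percentile(t[:,1],[5,50,95]).round(4))
E
```

```text
[-3.79686851 66.81474158 13.1322844 ] [-0.16117198  3.3238848  -0.93831796]
0.94 [368.2, 196.7] [[-0.0661, 0.0027, 0.0144], [-0.004, 0.0375, 0.1392], [0.0585, 0.066, 0.1721]]
0.03 152 [0.0604 0.0626 0.065 ]
0.07 165 [0.0511 0.0535 0.0558]
0.11 202 [0.0418 0.0442 0.0466]
0.15 239 [0.0169 0.0348 0.0374]
0.91 [386.5, 282.4] [[-0.2899, -0.0562, 0.0236], [-0.2208, 0.0291, 0.03], [-0.1494, 0.114, 0.0336]]
0.03 3762 [-0.0476  0.0281  0.1032]
```

>>> {"api": "drive_tool", "payload": {
  "steps": [
    [[0.4, -2, 0], [0, 0, 0], 0.3],
    [[0.4, -2, 0], [0, 0, 0], 0.3],
    [[0.4, -2, 0], [0, 0, 0], 0.3],
    [[0.4, -2, 0], [0, 0, 0], 0.3],
    [[0.4, -2, 0], [0, 0, 0], 0.3],
    [[0.4, -2, 0], [0, 0, 0], 0.3],
    [[0.4, -2, 0], [0, 0, 0], 0.3],
    [[0.4, -2, 0], [0, 0, 0], 0.3],
    [[0.4, -2, 0], [0, 0, 0], 0.3],
    [[0.4, -2, 0], [0, 0, 0], 0.3]
  ]
}}

```text
clock: 6.1
ee_pos: [0.5383, -0.2426, 0.0133]
tcp_rot: [-3.141, 0.698, 1.77]
force: [-0.7, 2.0, -1.1]
finger_gap: 0.0597
grasp_force: 1.0
```

```bash
cat >> h.py <<'E'
def bookstat():
    st=manip.get_state(); print("tcp",(torow(st["ee_pos"])*1000).round(1),"F", (RM@st["force"]).round(1))
    s=eyes.snapshot("top");W=torow(cloud(s)); b=nets.trace("top","book")
    for r in b:
        q=W[r["region"]];q=q[~np.isnan(q[:,0])]
        if np.median(q[:,0])<-.15: continue
        print("x",np.percentile(q[:,0],[1,99]).round(4),"zmax",np.percentile(q[:,2],[50,99]).round(4))
        for z in (.03,.07,.11,.15,.168): 
            t=q[abs(q[:,2]-z)<.008]
            if len(t)>5: print(z,len(t),np.percentile(t[:,1],[3,50,97]).round(4))
        t=q[q[:,2]>.163]
        if len(t)>10:
            t=t[abs(t[:,0])<.055]
            e=[np.percentile(t[abs(t[:,0]-x)<.012][:,1],[3,97]).round(4).tolist() for x in (-.045,-.02,0,.02,.045)]; print("top edges",e)
E
python3 -c "
from h import *
bookstat()"
```

```text
tcp [-3.6 46.5 13.3] F [-0.3  2.  -1.1]
x [-0.0673  0.0605] zmax [0.1586 0.173 ]
0.03 83 [0.0421 0.0433 0.0448]
0.07 103 [0.0384 0.0398 0.0409]
0.11 106 [0.035  0.0361 0.0373]
0.15 122 [0.0156 0.0326 0.0338]
0.168 916 [0.0014 0.0165 0.0314]
top edges [[0.0012, 0.0312], [0.0013, 0.0311], [0.0009, 0.0311], [0.0018, 0.0311], [0.0013, 0.031]]
```

>>> {"api": "drive_tool", "payload": {
  "steps": [
    [[0.2, -1.2, 0], [0, 0, 0], 0.3],
    [[0.2, -1.2, 0], [0, 0, 0], 0.3],
    [[0.2, -1.2, 0], [0, 0, 0], 0.3],
    [[0.3, -1.2, 0], [0, 0, 0], 0.3],
    [[0.3, -1.2, 0], [0, 0, 0], 0.3],
    [[0.2, -1.2, 0], [0, 0, 0], 0.3],
    [[0.2, -1.2, 0], [0, 0, 0], 0.3],
    [[0.2, -1, 0], [0, 0, 0], 0.3],
    [[0.2, -1, 0], [0, 0, 0], 0.3],
    [[0.2, -1, 0], [0, 0, 0], 0.3]
  ]
}}

```text
clock: 7.2
ee_pos: [0.5404, -0.2539, 0.0133]
tcp_rot: [-3.141, 0.698, 1.77]
force: [-0.0, 2.3, -1.4]
finger_gap: 0.0597
grasp_force: 0.9
```

```bash
python3 -c "
from h import *
bookstat()"
```

```text
tcp [-3.7 35.  13.3] F [ 0.5  2.3 -1.4]
x [-0.0669  0.0603] zmax [0.1645 0.1722]
0.03 54 [0.0318 0.0323 0.033 ]
0.07 72 [0.0309 0.0319 0.0325]
0.11 77 [0.0306 0.0315 0.032 ]
0.15 94 [0.0158 0.0309 0.0314]
0.168 867 [0.0021 0.0161 0.0308]
top edges [[0.0023, 0.0307], [0.0022, 0.0308], [0.002, 0.0308], [0.0021, 0.0309], [0.0024, 0.0307]]
```

>>> {"api": "drive_tool", "payload": {
  "steps": [
    [[0.1, -0.5, 0], [0, 0, 0], 0.3],
    [[0.1, -0.5, 0], [0, 0, 0], 0.3],
    [[0.1, -0.5, 0], [0, 0, 0], 0.3],
    [[0.1, -0.5, 0], [0, 0, 0], 0.3],
    [[0.1, -0.4, 0], [0, 0, 0], 0.3],
    [[0, 0, 0], [0, 0, 0], 0.3],
    [[0, 0, 0], [0, 0, 0], 0.3],
    [[0, 0, 0], [0, 0, 0], 0.3],
    [[0, 0, 0], [0, 0, 0], 0.3],
    [[0, 0, 0], [0, 0, 0], 0.3]
  ]
}}

```text
clock: 8.3
ee_pos: [0.5408, -0.2556, 0.0132]
tcp_rot: [-3.141, 0.697, 1.771]
force: [-2.3, 6.7, 1.6]
finger_gap: 0.0598
grasp_force: 3.5
```

```bash
python3 -c "
from h import *
bookstat()"
```

```text
tcp [-3.7 33.3 13.2] F [-0.9  7.   1.6]
x [0.1333 0.1606] zmax [0.087  0.0917]
0.03 15 [0.0962 0.1129 0.1187]
0.07 15 [0.0938 0.1081 0.1188]
x [-0.0669  0.0608] zmax [0.1644 0.1728]
0.03 65 [0.0302 0.0308 0.0336]
0.07 65 [0.0301 0.0307 0.0312]
0.11 71 [0.0301 0.0307 0.0312]
0.15 88 [0.0141 0.0306 0.0312]
0.168 899 [0.0011 0.0158 0.0308]
top edges [[0.0005, 0.0307], [0.0008, 0.0308], [0.0019, 0.0307], [0.0019, 0.0308], [0.0019, 0.0306]]
```

>>> {"api": "drive_tool", "payload": {
  "steps": [
    [[0.1, -0.6, 0], [0, 0, 0], 0.3],
    [[0, 0, 0], [0, 0, 0], 0.3],
    [[-0.6, 3, 0], [0, 0, 0], 0.3],
    [[-2, 10, 0], [0, 0, 0], 0.3],
    [[-3, 15, 0], [0, 0, 0], 0.3],
    [[-3, 15, 0], [0, 0, 0], 0.3],
    [[-1, 5, 20], [0, 0, 0], 0.3],
    [[0, 0, 45], [0, 0, 0], 0.3],
    [[0, 0, 50], [0, 0, 0], 0.3],
    [[0, 0, 50], [0, 0, 0], 0.3]
  ]
}}

```text
clock: 9.4
ee_pos: [0.531, -0.2085, 0.1802]
tcp_rot: [-3.141, 0.699, 1.771]
force: [1.2, 0.1, 0.8]
finger_gap: 0.0597
grasp_force: 0.0
```

```bash
cat >> h.py <<'E'
def bestat(c="top"):
    st=manip.get_state(); print("tcp",st["ee_pos"].round(4) if hasattr(st["ee_pos"],"round") else st["ee_pos"],(torow(np.array(st["ee_pos"]))*1000).round(1),"F", (RM@st["force"]).round(1))
    s=eyes.snapshot(c);W=torow(cloud(s))
    for r in nets.trace(c,"bookend"):
        q=W[r["region"]];q=q[~np.isnan(q[:,0])]
        if np.median(q[:,1])<0: continue
        print(r["score"])
        for lo,hi,n in [(.09,.11,"top"),(.03,.042,"heel")]:
            p=q[(q[:,2]>lo)&(q[:,2]<hi)]
            if len(p)>20:
                rr=cv2.minAreaRect((p[:,:2]*1000).astype(np.float32)); print(n,len(p),cv2.boxPoints(rr).round(1).tolist(),np.round(rr[1],1),round(rr[2],2), "z",np.percentile(p[:,2],[5,95]).round(4))
E
python3 -c "
from h import *
bookstat(); bestat()"
```

```text
tcp [ -4.   81.4 180.2] F [ 1.2 -0.1  0.8]
x [-0.0525 -0.0253] zmax [0.0987 0.4311]
0.03 6 [0.2813 0.282  0.2866]
0.07 10 [0.2812 0.2825 0.2869]
0.11 8 [0.2834 0.2898 0.2961]
x [-0.0661  0.0593] zmax [0.1646 0.1719]
0.03 55 [0.0303 0.0307 0.0312]
0.07 62 [0.03   0.0307 0.0312]
0.11 67 [0.0296 0.0307 0.0312]
0.15 84 [0.0129 0.0306 0.0313]
0.168 858 [0.0023 0.0162 0.0308]
top edges [[0.0022, 0.0306], [0.0024, 0.0306], [0.0019, 0.0308], [0.0028, 0.0309], [0.0023, 0.0309]]
x [-0.0734  0.0714] zmax [0.1973 0.2061]
0.15 11 [-0.0834  0.0007  0.001 ]
0.168 53 [-0.1202  0.0006  0.0012]
top edges [[-0.1202, 0.0006], [-0.1203, 0.0007], [-0.1199, 0.0008], [-0.1199, 0.0008], [-0.1196, 0.0008]]
tcp [ 0.5362 -0.2091  0.1865] [  1.   79.8 186.5] F [ 0.7 -0.2  0.1]
0.69
top 83 [[-51.79999923706055, 283.20001220703125], [-23.399999618530273, 280.79998779296875], [-21.799999237060547, 300.8999938964844], [-50.20000076293945, 303.20001220703125]] [20.1 28.5] 85.23 z [0.0954 0.1028]
```

>>> {"api": "drive_tool", "payload": {
  "steps": [
    [[0, 0, 30], [0, 0, 0], 0.3],
    [[0, 20, 20], [0, 0, 0], 0.3],
    [[-7, 40, 0], [0, 0, 0], 0.3],
    [[-7, 40, 0], [0, 0, 0], 0.3],
    [[-8, 40, 0], [0, 0, 0], 0.3],
    [[-8, 40, 0], [0, 0, 0], 0.3],
    [[-8, 40, 0], [0, 0, 0], 0.3],
    [[-8, 40, 0], [0, 0, 0], 0.3],
    [[-8, 40, 0], [0, 0, 0], 0.3],
    [[-8, 40, 0], [0, 0, 0], 0.3]
  ]
}}

```text
clock: 10.6
ee_pos: [0.4682, 0.1323, 0.2266]
tcp_rot: [-3.138, 0.7, 1.772]
force: [1.0, -1.1, -0.6]
finger_gap: 0.0597
grasp_force: 0.0
```

```bash
python3 -c "
from h import *
from scipy.spatial.transform import Rotation as Ro
bestat(); st=manip.get_state(); print((RM@Ro.from_euler('xyz',st['tcp_rot']).as_matrix()).round(3), np.round(st['joint_pos'],2))"
```

```text
tcp [0.4682 0.1323 0.2266] [  1.8 427.9 226.6] F [ 0.7 -1.3 -0.6]
0.68
top 436 [[-52.900001525878906, 283.3999938964844], [55.79999923706055, 273.79998779296875], [57.599998474121094, 293.8999938964844], [-51.099998474121094, 303.5]] [ 20.3 109.1] 84.95 z [0.0969 0.1027]
heel 1350 [[-52.900001525878906, 283.20001220703125], [56.599998474121094, 273.5], [65.5, 374.0], [-44.0, 383.70001220703125]] [100.9 109.9] 84.95 z [0.0332 0.0393]
[[-0.006  1.     0.   ]
 [ 0.766  0.005 -0.643]
 [-0.643 -0.004 -0.766]] [ 0.68  0.36 -0.2   1.38 -0.61  2.16]
```

>>> {"api": "drive_tool", "payload": {
  "steps": [
    [[3, 0.6, -25], [0, 0, 0], 0.3],
    [[3, 0.6, -40], [0, 0, 0], 0.3],
    [[0, 0, -40], [0, 0, 0], 0.3],
    [[0, 0, -40], [0, 0, 0], 0.3],
    [[0, 0, -35], [0, 0, 0], 0.3],
    [[0, 0, -20], [0, 0, 0], 0.3],
    [[0, 0, -11], [0, 0, 0], 0.3],
    [[0, 0, -6], [0, 0, 0], 0.3],
    [[0, 0, 0], [0, 0, 0], 0.3],
    [[0, 0, 0], [0, 0, 0], 0.3]
  ]
}}

```text
clock: 11.7
ee_pos: [0.476, 0.1326, 0.012]
tcp_rot: [3.14, 0.698, 1.769]
force: [0.2, 0.7, 0.7]
finger_gap: 0.0598
grasp_force: 0.0
```

>>> {"api": "drive_tool", "payload": {
  "steps": [
    [[1, -5, 0], [0, 0, 0], 0.3],
    [[1, -5, 0], [0, 0, 0], 0.3],
    [[1, -5, 0], [0, 0, 0], 0.3],
    [[1, -5, 0], [0, 0, 0], 0.3],
    [[1, -5, 0], [0, 0, 0], 0.3],
    [[1, -5, 0], [0, 0, 0], 0.3],
    [[1, -5, 0], [0, 0, 0], 0.3],
    [[1, -5, 0], [0, 0, 0], 0.3],
    [[1, -5, 0], [0, 0, 0], 0.3],
    [[1, -5, 0], [0, 0, 0], 0.3]
  ]
}}

```text
clock: 12.7
ee_pos: [0.4853, 0.0826, 0.0112]
tcp_rot: [-3.141, 0.697, 1.77]
force: [-2.4, 5.1, 1.7]
finger_gap: 0.0598
grasp_force: 2.2
```

>>> {"api": "drive_tool", "payload": {
  "steps": [
    [[1, -5, 0], [0, 0, 0], 0.3],
    [[1, -5, 0], [0, 0, 0], 0.3],
    [[1, -5, 0], [0, 0, 0], 0.3],
    [[1, -5, 0], [0, 0, 0], 0.3],
    [[1, -5, 0], [0, 0, 0], 0.3],
    [[1, -5, 0], [0, 0, 0], 0.3],
    [[1, -5, 0], [0, 0, 0], 0.3],
    [[1, -5, 0], [0, 0, 0], 0.3],
    [[1, -5, 0], [0, 0, 0], 0.3],
    [[1, -5, 0], [0, 0, 0], 0.3]
  ]
}}

```text
clock: 13.7
ee_pos: [0.4955, 0.0319, 0.0113]
tcp_rot: [-3.141, 0.698, 1.77]
force: [-0.5, 3.5, -0.4]
finger_gap: 0.0597
grasp_force: 1.6
```

```bash
python3 -c "
from h import *
bestat();bestat('scene')"
```

```text
tcp [0.4955 0.0319 0.0113] [  8.7 324.1  11.3] F [ 0.2  3.6 -0.4]
0.56
top 409 [[-44.29999923706055, 241.3000030517578], [-44.29999923706055, 221.39999389648438], [63.5, 221.39999389648438], [63.5, 241.39999389648438]] [107.8  20. ] 0.03 z [0.0971 0.1032]
heel 1396 [[-44.29999923706055, 321.0], [-44.099998474121094, 221.3000030517578], [65.69999694824219, 221.5], [65.5, 321.20001220703125]] [109.8  99.7] 0.1 z [0.0335 0.0393]
tcp [0.4954 0.0313 0.0115] [  8.5 323.5  11.5] F [-0.7  0.4  0.3]
0.76
top 271 [[-43.20000076293945, 237.6999969482422], [-43.099998474121094, 216.8000030517578], [67.5999984741211, 217.6999969482422], [67.4000015258789, 238.60000610351562]] [110.6  20.9] 0.46 z [0.0922 0.1026]
heel 644 [[-44.0, 316.3999938964844], [-42.599998474121094, 215.8000030517578], [69.5999984741211, 217.39999389648438], [68.30000305175781, 317.8999938964844]] [112.2 100.6] 0.78 z [0.0323 0.0393]
0.26
top 60 [[59.400001525878906, 28.200000762939453], [59.900001525878906, 0.8999999761581421], [64.4000015258789, 0.8999999761581421], [63.900001525878906, 28.299999237060547]] [ 4.4 27.4] 1.04 z [0.0903 0.1082]
heel 33 [[-220.60000610351562, 43.400001525878906], [63.70000076293945, 2.5], [68.0999984741211, 33.29999923706055], [-216.1999969482422, 74.19999694824219]] [ 31.1 287.2] 81.82 z [0.0305 0.0411]
```

The bookend is now square but about 10 mm off sideways. I'll bias the push slightly so it drifts back in line.

>>> {"api": "drive_tool", "payload": {
  "steps": [
    [[0.8, -5.6, 0], [0, 0, 0], 0.3],
    [[0.8, -5.6, 0], [0, 0, 0], 0.3],
    [[0.8, -5.6, 0], [0, 0, 0], 0.3],
    [[0.8, -5.6, 0], [0, 0, 0], 0.3],
    [[0.8, -5.6, 0], [0, 0, 0], 0.3],
    [[0.8, -5.6, 0], [0, 0, 0], 0.3],
    [[0.8, -5.6, 0], [0, 0, 0], 0.3],
    [[0.8, -5.6, 0], [0, 0, 0], 0.3],
    [[0.8, -5.6, 0], [0, 0, 0], 0.3],
    [[0.8, -5.6, 0], [0, 0, 0], 0.3]
  ]
}}

```text
clock: 14.9
ee_pos: [0.5035, -0.0241, 0.0113]
tcp_rot: [-3.141, 0.698, 1.77]
force: [-1.3, 4.1, 2.7]
finger_gap: 0.0597
grasp_force: 2.5
```

>>> {"api": "drive_tool", "payload": {
  "steps": [
    [[0.8, -5.6, 0], [0, 0, 0], 0.3],
    [[0.8, -5.6, 0], [0, 0, 0], 0.3],
    [[0.8, -5.6, 0], [0, 0, 0], 0.3],
    [[0.8, -5.6, 0], [0, 0, 0], 0.3],
    [[0.8, -5.6, 0], [0, 0, 0], 0.3],
    [[0.8, -5.6, 0], [0, 0, 0], 0.3],
    [[0.8, -5.6, 0], [0, 0, 0], 0.3],
    [[0.8, -5.6, 0], [0, 0, 0], 0.3],
    [[0.8, -5.6, 0], [0, 0, 0], 0.3],
    [[0.8, -5.6, 0], [0, 0, 0], 0.3]
  ]
}}

```text
clock: 15.9
ee_pos: [0.5114, -0.08, 0.0113]
tcp_rot: [-3.141, 0.698, 1.77]
force: [-0.4, 5.0, 1.9]
finger_gap: 0.0601
grasp_force: 2.6
```

```bash
python3 -c "
from h import *
bestat();bookstat()"
```

```text
tcp [ 0.5114 -0.08    0.0113] [  2.1 211.2  11.3] F [0.6 5.  1.9]
0.58
top 396 [[-50.70000076293945, 128.60000610351562], [-50.70000076293945, 108.4000015258789], [55.400001525878906, 108.69999694824219], [55.29999923706055, 128.89999389648438]] [106.   20.1] 0.17 z [0.097  0.1028]
heel 1413 [[-50.79999923706055, 208.39999389648438], [-50.5, 128.10000610351562], [58.599998474121094, 128.39999389648438], [58.29999923706055, 208.6999969482422]] [109.1  80.3] 0.17 z [0.0334 0.0392]
tcp [  1.5 210.5  11.4] F [-1.  -0.  -0.4]
x [-0.067  0.06 ] zmax [0.1643 0.172 ]
0.03 51 [0.0302 0.0307 0.0311]
0.07 65 [0.0302 0.0307 0.0314]
0.11 76 [0.0301 0.0307 0.0311]
0.15 83 [0.0174 0.0307 0.0313]
0.168 873 [0.002  0.0159 0.0308]
top edges [[0.0019, 0.0307], [0.0018, 0.0305], [0.0021, 0.0308], [0.0022, 0.0306], [0.0019, 0.031]]
x [0.1279 0.2228] zmax [0.0997 0.1041]
0.03 67 [-0.0932 -0.0459 -0.0336]
0.07 83 [-0.0941 -0.0475 -0.0337]
0.11 238 [-0.1222 -0.0812 -0.0406]
```

>>> {"api": "drive_tool", "payload": {
  "steps": [
    [[0.8, -5.6, 0], [0, 0, 0], 0.3],
    [[0.8, -5.6, 0], [0, 0, 0], 0.3],
    [[0.8, -5.6, 0], [0, 0, 0], 0.3],
    [[0.8, -5.6, 0], [0, 0, 0], 0.3],
    [[0.8, -5.6, 0], [0, 0, 0], 0.3],
    [[0.8, -5.6, 0], [0, 0, 0], 0.3],
    [[0.8, -5.6, 0], [0, 0, 0], 0.3],
    [[0.8, -5.6, 0], [0, 0, 0], 0.3],
    [[0.8, -5.6, 0], [0, 0, 0], 0.3],
    [[0.8, -5.6, 0], [0, 0, 0], 0.3]
  ]
}}

```text
clock: 17.1
ee_pos: [0.5193, -0.1361, 0.0112]
tcp_rot: [-3.141, 0.698, 1.77]
force: [-0.9, 2.8, -1.0]
finger_gap: 0.0595
grasp_force: 1.3
```

>>> {"api": "drive_tool", "payload": {
  "steps": [
    [[0.3, -1.8, 0], [0, 0, 0], 0.3],
    [[0.3, -1.8, 0], [0, 0, 0], 0.3],
    [[0.3, -1.8, 0], [0, 0, 0], 0.3],
    [[0.3, -1.8, 0], [0, 0, 0], 0.3],
    [[0.3, -1.8, 0], [0, 0, 0], 0.3],
    [[0.4, -1.8, 0], [0, 0, 0], 0.3],
    [[0.4, -1.8, 0], [0, 0, 0], 0.3],
    [[0.4, -1.8, 0], [0, 0, 0], 0.3],
    [[0.4, -1.8, 0], [0, 0, 0], 0.3],
    [[0.4, -1.8, 0], [0, 0, 0], 0.3]
  ]
}}

```text
clock: 18.1
ee_pos: [0.5229, -0.1538, 0.0113]
tcp_rot: [-3.141, 0.698, 1.77]
force: [-0.7, 2.8, -0.2]
finger_gap: 0.0594
grasp_force: 1.6
```

```bash
python3 -c "
from h import *
bestat()"
```

```text
tcp [ 0.5229 -0.1538  0.0113] [ -1.1 136.6  11.3] F [-0.1  2.8 -0.2]
0.58
top 397 [[-53.20000076293945, 54.20000076293945], [-53.099998474121094, 34.29999923706055], [54.29999923706055, 34.5], [54.29999923706055, 54.5]] [107.5  20. ] 0.13 z [0.0961 0.1028]
heel 1436 [[-53.5, 134.0], [-53.400001525878906, 53.400001525878906], [56.400001525878906, 53.5], [56.400001525878906, 134.10000610351562]] [109.9  80.6] 0.04 z [0.0334 0.0392]
```

Less than 4 mm is left, so I'll close it slowly and watch the force.

>>> {"api": "drive_tool", "payload": {
  "steps": [
    [[0.1, -0.5, 0], [0, 0, 0], 0.3],
    [[0.1, -0.5, 0], [0, 0, 0], 0.3],
    [[0.1, -0.5, 0], [0, 0, 0], 0.3],
    [[0.1, -0.5, 0], [0, 0, 0], 0.3],
    [[0.1, -0.5, 0], [0, 0, 0], 0.3],
    [[0.1, -0.5, 0], [0, 0, 0], 0.3],
    [[0.1, -0.5, 0], [0, 0, 0], 0.3],
    [[0.1, -0.4, 0], [0, 0, 0], 0.3],
    [[0, 0, 0], [0, 0, 0], 0.3],
    [[0, 0, 0], [0, 0, 0], 0.3]
  ]
}}

```text
clock: 19.2
ee_pos: [0.5237, -0.157, 0.0113]
tcp_rot: [-3.141, 0.697, 1.771]
force: [-1.6, 7.2, 2.6]
finger_gap: 0.0599
grasp_force: 4.0
```

```bash
python3 -c "
from h import *
bestat();bookstat()"
```

```text
tcp [ 0.5237 -0.157   0.0113] [ -1.  133.3  11.3] F [-0.1  7.4  2.6]
0.67
top 405 [[-53.29999923706055, 31.5], [55.0, 31.399999618530273], [55.0, 51.29999923706055], [-53.29999923706055, 51.400001525878906]] [ 19.9 108.3] 89.95 z [0.0949 0.1028]
heel 1437 [[-53.29999923706055, 130.89999389648438], [-53.20000076293945, 50.099998474121094], [55.79999923706055, 50.29999923706055], [55.70000076293945, 131.0]] [109.   80.8] 0.09 z [0.0333 0.0392]
tcp [ -0.9 133.3  11.3] F [-0.3  7.7  1.3]
x [-0.0672  0.06  ] zmax [0.1658 0.1724]
0.03 6 [0.0304 0.0306 0.0308]
0.07 11 [0.0009 0.0306 0.0308]
0.11 74 [0.0301 0.0307 0.0313]
0.15 86 [0.0105 0.0307 0.0312]
0.168 875 [0.0018 0.0157 0.0307]
top edges [[0.0017, 0.0303], [0.001, 0.0306], [0.0023, 0.0305], [0.0022, 0.0307], [0.0023, 0.0309]]
```

>>> {"api": "drive_tool", "payload": {
  "steps": [
    [[0.1, -0.4, 0], [0, 0, 0], 0.3],
    [[0.1, -0.4, 0], [0, 0, 0], 0.3],
    [[0, -0.4, 0], [0, 0, 0], 0.3],
    [[0, 0, 0], [0, 0, 0], 0.3],
    [[0, 0, 0], [0, 0, 0], 0.3],
    [[0, 0, 0], [0, 0, 0], 0.3],
    [[0, 0, 0], [0, 0, 0], 0.3],
    [[0, 0, 0], [0, 0, 0], 0.3],
    [[0, 0, 0], [0, 0, 0], 0.3],
    [[0, 0, 0], [0, 0, 0], 0.3]
  ]
}}

```text
clock: 20.4
ee_pos: [0.5238, -0.1572, 0.0112]
tcp_rot: [-3.141, 0.695, 1.772]
force: [-5.9, 16.3, 8.6]
finger_gap: 0.0599
grasp_force: 8.5
```

>>> {"api": "drive_tool", "payload": {
  "steps": [
    [[-0.2, 1, 0], [0, 0, 0], 0.3],
    [[-0.6, 3, 0], [0, 0, 0], 0.3],
    [[-2, 8, 0], [0, 0, 0], 0.3],
    [[-3, 15, 0], [0, 0, 0], 0.3],
    [[-4, 20, 0], [0, 0, 0], 0.3],
    [[-5, 25, 0], [0, 0, 0], 0.3],
    [[-4, 20, 20], [0, 0, 0], 0.3],
    [[-2, 10, 40], [0, 0, 0], 0.3],
    [[0, 0, 50], [0, 0, 0], 0.3],
    [[0, 0, 50], [0, 0, 0], 0.3]
  ]
}}

```text
clock: 21.4
ee_pos: [0.5026, -0.0564, 0.1729]
tcp_rot: [-3.14, 0.699, 1.772]
force: [1.3, 0.8, 0.0]
finger_gap: 0.0596
grasp_force: 0.0
```

```bash
python3 -c "
from h import *
bestat();bookstat()
s=eyes.snapshot('scene'); cv2.imwrite('pics/f.png',cv2.resize(s['img'][100:290,150:410],(780,570)))"
```

```text
tcp [ 0.5026 -0.0564  0.1729] [ -1.7 236.1 172.9] F [1.4 0.5 0. ]
0.86
top 429 [[-53.29999923706055, 51.0], [-53.20000076293945, 30.399999618530273], [56.599998474121094, 30.799999237060547], [56.599998474121094, 51.5]] [109.9  20.7] 0.23 z [0.0954 0.103 ]
heel 1456 [[-53.29999923706055, 130.8000030517578], [-53.20000076293945, 35.900001525878906], [56.70000076293945, 36.0], [56.599998474121094, 130.89999389648438]] [110.   94.9] 0.06 z [0.0333 0.0393]
tcp [  2.7 235.9 178. ] F [ 0.4  0.1 -0.4]
x [-0.0672  0.0605] zmax [0.1655 0.1722]
0.03 6 [0.0302 0.0305 0.0309]
0.11 72 [0.0302 0.0307 0.0313]
0.15 88 [0.0172 0.0308 0.0313]
0.168 882 [0.0016 0.0157 0.0307]
top edges [[0.002, 0.0304], [0.0015, 0.0306], [0.0014, 0.0306], [0.0012, 0.0305], [0.0019, 0.0307]]
```

View pics/f.png

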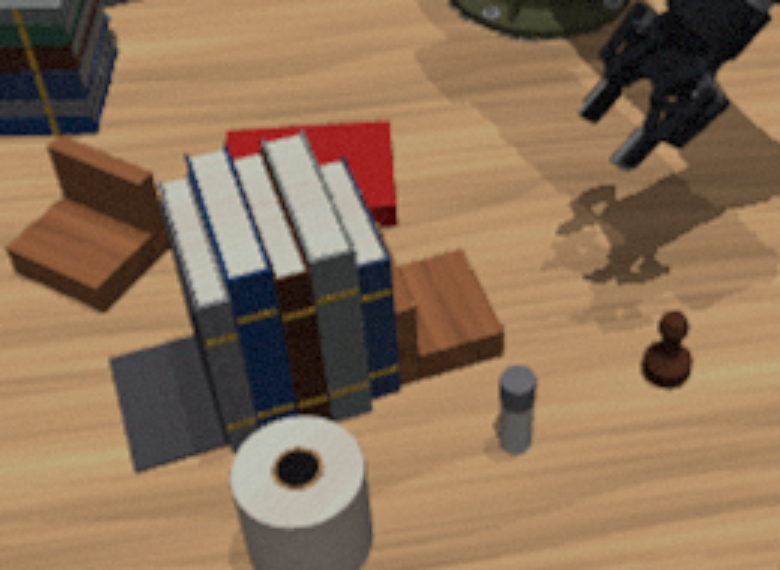

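The final crop shows the book upright against the row at (360,290) and the bookend snug against it at (440,315). The bystanders haven't moved and the gripper is clear at (650,110), so I'm handing in.

```bash
python3 -c "
from h import *
print(np.abs(manip.get_state()['joint_vel']).max()); print(order.job_done())"
```

```text
0.025874144628674392
the job is handed in; nothing more can be done
None
```

I pushed the book upright and flush against the row, then pushed the bookend snug and square against it; the job is handed in after about 21.5 s, with the arm clear and the bystanders not moved.

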